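# Set the length stop of a saw block by its knurled wheel and slide the blank up to it

### The job

Set the saw block up for the next cut: with a fingertip, roll the knurled brass wheel until the gap has closed and the pointer of the stop stands level with the middle of the red band on the gauge rider, then push the wooden blank along the trough until its end is up against the stop. Move the stop only by the wheel, never by touching it. Nothing is to be pinched or picked up: keep the blank down in the trough, leave the rider as set, leave the tools lying round about alone, and take the hand away at the end.

Things in the scene. Friction and masses are not known exactly. Their poses are not given: they have to be found in the camera images.
- saw_block: Wooden saw block, fixed, 90 mm (its x) by 235 mm (its y), turned about z. Origin: on the mat, at the saw kerf, in the middle of the trough. Its y axis runs along the trough, away from the wheel; its x axis points across, to the back fence. At y -99 to -107 mm stands an aluminium end plate, 62 mm wide, its top 42 mm above the mat; the wheel is outside it.
- trough_end (a point): middle of the trough's open end, on its floor, at x 0, y +135 mm of the saw block. The floor is 16 mm above the mat and 36 mm wide (x -18 to +18 mm); on the -x side an aluminium rail 6 mm high above the floor (to x -33 mm), on the +x side a wooden fence 12 mm high (to x +37 mm). The trough is open and empty beyond the blank.
- wheel_hub (a point): centre of the knurled brass wheel, on its axis, 32 mm above the mat, at x 0, y -119 mm of the saw block. The wheel is 48 mm across, 14 mm thick; its axis lies level along the block's y; its highest point is 24 mm above this point and 14 mm above the end plate. It turns but does not travel; nothing stands outside it (-y).
- adjuster_wheel (a joint): angle of the wheel (rad). It grows when the top of the wheel is rolled towards the block's -x (towards the robot); each full turn in this sense brings the stop 20 mm along the block's +y (0.00318 m per rad); rolled the other way the stop goes back. It turns against a steady friction of about 4 N at the rim, so a fingertip should press with 6 to 15 N to carry it; it stays where it is left.
- stop_block: dark steel stop block with a brass face, 34 mm wide, 40 mm long, top 40 mm above the mat, sliding in the trough on the screw of the wheel. Origin 16 mm above the mat, 20 mm behind its face. Axes like those of the saw block. It does not give under a push of less than 25 N and is not to be touched by the robot.
- stop_face (a point): centre of the brass face of the stop, which looks along +y of the saw block to the blank, 27 mm above the mat; axes like those of the saw block
- pointer (a point): tip of the thin black pointer needle on the stop, over the white scale of the rail, 3.5 mm behind the stop face in y, 25 mm above the mat
- gauge_rider: white clip, 16 mm long, on the outer edge of the rail, with a red band 4 mm wide round its middle; it slides along the rail by a push of some 4 N but is already set and is not to be moved. At the start its band is 8 to 19 mm ahead (+y) of the pointer.
- gauge_mark (a point): middle of the red band on the rider's top. The pointer is set when it is level with this along the saw block's y, within the red band (2 mm either way).
- blank: loose wooden block, 34 mm (x) by 46 mm (y) by 22 mm high, lying in the trough, with its y along the trough; origin at the centre of its underside, its top 38 mm above the mat, so it stands 10 mm above the fence and 16 mm above the rail. It weighs under 0.1 kg.
- blank_end (a point): centre of the blank's end that faces the stop (23 mm from its middle)
- marker_red: white marker pen with red cap, 122 mm, lying on the mat in front of the saw block: leave alone
- tape_measure: yellow tape measure, 35x73x60 mm, behind the saw block: leave alone
- flat_file: flat file with wooden handle, 250 mm, lying behind the saw block: leave alone

How it is judged:
On the way, in this order (a step that is already met when the one before it is completed fails the run):
1. the wheel has been rolled until the pointer is level with the red band (within 2 mm), the blank still well away from the stop (y of pointer in the frame of gauge_mark between -0.002 and 0.002 m and y of blank_end in the frame of stop_face above 0.01 m), for 0.3 s.
2. the blank has been pushed along the trough against the stop (within 2 mm) (y of blank_end in the frame of stop_face below 0.002 m), for 0.2 s.
At the end, for the whole second after the job is handed in: The pointer stands within 2 mm of the middle of the red band, and the blank lies flat in the trough, at rest, its end within 2 mm of the stop face (y of pointer in the frame of gauge_mark between -0.002 and 0.002 m and y of blank_end in the frame of stop_face between -0.002 and 0.002 m and x of blank in the frame of saw_block between -0.003 and 0.003 m and z of blank in the frame of saw_block below 0.0185 m and angle between blank's own z axis and vertical below 0.06 rad and linear speed of blank below 0.01 m/s); the robot touches nothing.
It fails at once if the stop is touched by the robot (over 1 N) instead of being moved by the wheel (contact force between any of the fingers, the arm and stop_block above 1 N).
It fails at once if the gauge rider is moved by more than 2 mm (distance of gauge_mark from where it was at the start of the episode above 0.002 m).
It fails at once if the blank is lifted or tipped in the trough (height (world z) of blank above 0.024 m or angle between blank's own z axis and vertical above 0.3 rad).
It fails at once if the marker, the tape measure or the file is moved by more than 15 mm (distance of any of marker_red, tape_measure, flat_file from where it was at the start of the episode above 0.015 m).
It also fails if it takes over 64 s, if anything falls off the work surface, if the arm or the gripper's body presses on something with over 40 N, if the wrist force passes 120 N, or if a joint passes its speed limit or range.

### The arm

A 6-joint arm with a two-finger parallel gripper is mounted at the origin on a cart in front of the work surface, level with it; the furniture and walls round the work are solid. World frame = base frame: x ahead of the robot, y to its left, z up, the work surface at z = 0. Lengths are in m, angles in rad, forces in N, time in s.
With the tool pointing down it reaches from about 0.35 to 0.85 m from the base axis. Payload 8.1 kg.
Tool frame: the origin (TCP) lies midway between the tips of the shut fingers; the grasp point (between the pads) lies 19 mm behind it (ctrl.grasp_offset is the distance from the TCP to the grasp point, in m); z points along the fingers, y is the line along which they close (so a half turn about z gives the same grasp; the last joint's range is limited). The gripper opens to 93 mm and grips with 3 to 60 N. Pads are 15 mm wide; open, the fingers measure 128 mm over their backs; the gripper's body (75 mm by 188 mm) begins 65 mm behind the grasp point.
Start: joints at [1.185, 0.13, 1.488, -0, 1.523, -0.085], TCP at [0.178, 0.573, 0.219] pointing down, gripper open.
Joint ranges: [-2.96, 2.96], [-0.89, 2.26], [0.02, 2.5], [-1.34, 4.48], [0, 2.73], [-2.66, 2.66]. Speed limits (rad/s): [2.39, 2.39, 2.79, 3.14, 3.14, 3.14].

### API

Orientations are given as a 3x3 rotation matrix whose columns are the frame's x, y, z axes.
In Python, from rig import ctrl, optics, readout, hand_in gives the robot as it stands (ctrl), with the cameras (optics), the job as plain functions and the readings (readout).
- The arm moves only by the shell command python3 steer.py 'ROWS'. ROWS is a JSON list that holds a single list of rows (three levels of brackets), with 1 to 5 rows, each of 5 numbers: dx, dy, dz in m, then a turn about the tool's z in rad, then the finger opening in m; each row is the pose to reach, as a shift and turn from the pose commanded when the command began, along the tool's axes at that moment; what a row does not reach only later rows make up. A row lasts 1/8 s, in which the tool goes at most 0.0625 m and 0.188 rad, less where a joint would pass 70% of its speed; a pose out of reach is approached as far as the arm can. The fingers move at their own pace and stop on an object; the grip force is fixed at half the most. Time passes only in rows, so rows that do not move let the fingers close. It prints the time, the measured TCP pose, the force, the opening and the grip force at its end. Input that does not fit is refused with a message, and nothing moves.
- readout.sense(): the state, without advancing time (a new reading comes with each control period).
- optics.capture(name): name is "side" or "top" or "wrist"; returns the picture (480x640x3 uint8, red, green, blue); there is no depth.
- optics.calibration(name): a dict with "fx", "fy", "cx", "cy" (pixels), "dist" ([k1, k2, p1, p2, k3] as OpenCV has them; the pictures are not rectified), "R" (3x3) and "t" (3): a world point X has camera coordinates R X + t; the wrist camera has in their place "T_tool_cam" (4x4, takes a point from camera to tool coordinates, whose origin is the TCP and whose axes are the flange's). Camera axes: x right, y down, z forward; pixel columns grow to the right and rows downward; lengths in m; the calibration is good to about 2 mm. A picture is of the moment at which its call begins: read the wrist's pose just before it. calibration takes no time and is no camera call.
- hand_in(): hands the job in; it is judged then, once.
The state is a dict: "time_s": time; "joint_positions": joint angles; "joint_velocities": joint speeds; "joint_efforts": joint torques, N m; "ee_pos": TCP position; "ee_rot": TCP orientation; "contact_force": force on the tool from outside, world axes, zero at the start; "wrist_torque": the same for the moment, N m; "width": finger opening in m; "grip_force": force on a finger pad.
Only numpy, scipy, OpenCV 4.12 (cv2) and the standard library are available. Lean on these libraries where they do the work, as an engineer would, in place of code of your own. Each camera call takes 0.05 s, during which the arm holds its last target. There are 200 camera calls.

## Working session

There is one attempt and no reset: what is moved stays moved. The work goes in short steps, Python scripts to look and compute and a shell command to move; the robot and the scene stay as the last step left them, time stands still between calls to the robot, and variables do not carry over. Pictures are saved under pics/ and viewed, at most 12 in all, crops included, and the job is handed in when it is done.

```bash
ls; mkdir -p pics; python3 - <<'E'
from rig import ctrl, optics, readout, hand_in
import cv2,numpy as np
for n in ("top","side"):
    cv2.imwrite(f"pics/{n}0.png",optics.capture(n)[:,:,::-1])
    c=optics.calibration(n); R=np.array(c["R"]);print(n,c["fx"],-R.T@np.array(c["t"]),R.round(2).tolist())
s=readout.sense();print(s["ee_pos"],np.round(s["ee_rot"],3),s["contact_force"],s["width"],s["time_s"])
print(np.round(optics.calibration("wrist")["T_tool_cam"],3))
E
```

```text
pics
rig.py
steer.py
top 581.5223633927249 [4.27473223e-01 7.17430356e-04 8.96851940e-01] [[0.02, -1.0, -0.0], [-1.0, -0.02, -0.1], [0.1, 0.0, -1.0]]
side 568.5852321605224 [ 0.56414335 -0.82914706  0.64945317] [[1.0, 0.07, 0.02], [0.05, -0.58, -0.81], [-0.04, 0.81, -0.58]]
[0.17754246 0.57258983 0.21769343] [[-0.955  0.296 -0.001]
 [ 0.296  0.955 -0.002]
 [ 0.    -0.002 -1.   ]] [ 0.44362013  0.71387839 -0.75197348] 0.09325029544003408 0.1
[[-0.001 -0.971 -0.238  0.065]
 [ 1.    -0.001  0.001 -0.   ]
 [-0.001 -0.238  0.971 -0.166]
 [ 0.     0.     0.     1.   ]]
```

View pics/top0.png

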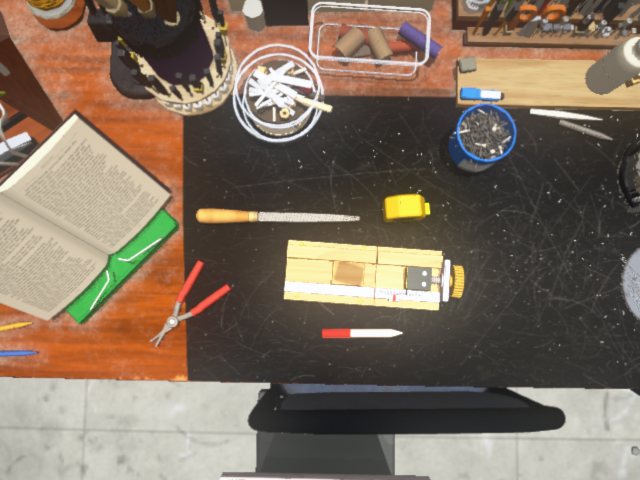

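View pics/side0.png

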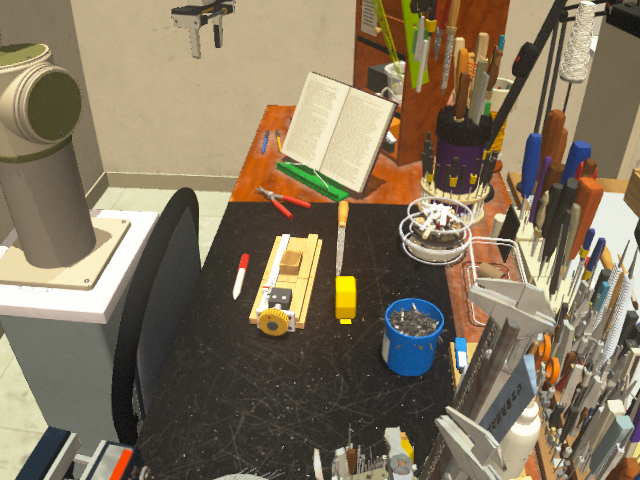

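The top view shows the block at cols 285–465, rows 240–310. The wheel is at (457,281), the stop at (419,278), the rider at about (391,295) and the blank at (349,273). I'll enlarge it.

```bash
python3 - <<'E'
import cv2
i=cv2.imread("pics/top0.png")[230:320,275:475]
cv2.imwrite("pics/crop1.png",cv2.resize(i,None,fx=4,fy=4,interpolation=cv2.INTER_CUBIC))
E
```

```text
(no output)
```

View pics/crop1.png

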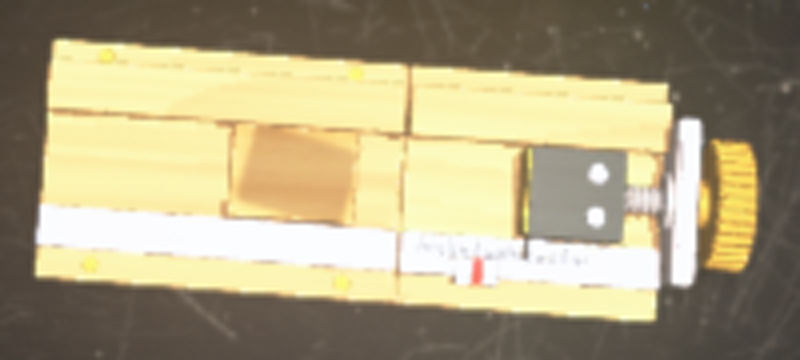

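```bash
cat > h.py <<'E'
import cv2,numpy as np
from rig import ctrl, optics, readout, hand_in
from scipy.optimize import least_squares
def cam(n,s=None):
    c=optics.calibration(n);K=np.array([[c["fx"],0,c["cx"]],[0,c["fy"],c["cy"]],[0,0,1]])
    if "R" in c: R,t=np.array(c["R"]),np.array(c["t"])
    else:
        s=s or readout.sense();T=np.eye(4);T[:3,:3]=s["ee_rot"];T[:3,3]=s["ee_pos"]
        M=np.linalg.inv(T@np.array(c["T_tool_cam"]));R,t=M[:3,:3],M[:3,3]
    return K,np.array(c["dist"],float),R,t
def proj(C,X):
    return cv2.projectPoints(np.atleast_2d(X).astype(float),cv2.Rodrigues(C[2])[0],C[3],C[0],C[1])[0][:,0]
def ray(C,uv,z):  # world point at height z
    u=cv2.undistortPoints(np.array([[uv]],float),C[0],C[1])[0,0]
    o=-C[2].T@C[3];d=C[2].T@np.r_[u,1];return o+d*(z-o[2])/d[2]
def Rz(a):return np.array([[np.cos(a),-np.sin(a),0],[np.sin(a),np.cos(a),0],[0,0,1]])
def toW(p,B): return np.atleast_2d(B)@Rz(p[2]).T+[p[0],p[1],0]
def toB(p,W): return (np.atleast_2d(W)-[p[0],p[1],0])@Rz(p[2])
def fit(C,uv,B,p0):
    r=least_squares(lambda p:(proj(C,toW(p,B))-uv).ravel(),p0,loss="soft_l1");return r.x,r.fun.reshape(-1,2)
E
python3 - <<'E'
from h import *
C=cam("top")
F=[((400,228),(-18,0,22)),((398,268),(-33,0,22)),((40,205),(-18,135,22)),((38,245),(-33,135,22)),((407,135),(18,0,28)),((50,110),(18,135,28)),((731,205),(0,-119,56)),((688,118),(31,-103,42)),((683,287),(-31,-103,42))]
cv=lambda q:(np.array(q)+.5)/4-.5+[275,230]
uv=np.array([cv(f[0]) for f in F]);B=np.array([f[1] for f in F])/1000
p,r=fit(C,uv,B,[.45,0,0]);print(p,r.round(1).tolist())
for n,q,z in(("face",(527,190),.040),("ptr",(526,258),.025),("red",(477,265),.026),("blankR top",(356,178),.038),("blankL",(236,170),.038),("hub",(731,205),.056)):
    w=ray(C,cv(q),z);print(n,w.round(4),(toB(p,w)*1e3).round(1))
E
```

```text
[ 0.45534832 -0.07080688 -0.05418969] [[-0.2, 0.7], [-0.3, 0.8], [0.1, -0.0], [-0.2, -0.0], [-0.1, -0.2], [-0.8, -0.4], [2.0, -0.3], [0.8, -0.2], [-0.2, -0.2]]
face [ 0.453  -0.1152  0.04  ] [[  0.1 -44.5  40. ]]
ptr [ 0.4281 -0.117   0.025 ] [[-24.7 -47.6  25. ]]
red [ 0.4252 -0.0986  0.026 ] [[-28.6 -29.4  26. ]]
blankR top [ 0.4564 -0.0524  0.038 ] [[ 0.  18.4 38. ]]
blankL [ 0.4585 -0.0081  0.038 ] [[-0.2 62.8 38. ]]
hub [ 0.4484 -0.1868  0.056 ] [[  -0.6 -116.2   56. ]]
```

```bash

python3 steer.py '[[[-0.0323, -0.0432, 0.006, 0, 0], [-0.0646, -0.0864, 0.012, 0, 0], [-0.0969, -0.1296, 0.018, 0, 0], [-0.1292, -0.1728, 0.024, 0, 0], [-0.1615, -0.216, 0.03, 0, 0]]]' | tail -3
python3 steer.py '[[[-0.0323, -0.0432, 0.006, 0, 0], [-0.0646, -0.0864, 0.012, 0, 0], [-0.0969, -0.1296, 0.018, 0, 0], [-0.1292, -0.1728, 0.024, 0, 0], [-0.1615, -0.216, 0.03, 0, 0]]]' | tail -3
python3 steer.py '[[[-0.0323, -0.0432, 0.006, 0, 0], [-0.0646, -0.0864, 0.012, 0, 0], [-0.0969, -0.1296, 0.018, 0, 0], [-0.1292, -0.1728, 0.024, 0, 0], [-0.1615, -0.216, 0.03, 0, 0]]]' | tail -3
python3 steer.py '[[[0, 0, 0, 0.18, 0], [0, 0, 0, 0.36, 0], [0, 0, 0, 0.54, 0], [0, 0, 0, 0.72, 0], [0, 0, 0, 0.9, 0]]]'
python3 steer.py '[[[0, 0, 0, 0.18, 0], [0, 0, 0, 0.36, 0], [0, 0, 0, 0.425, 0], [0, 0, 0, 0.425, 0]]]'
python3 - <<'E'
from h import *
s=readout.sense();print(np.round(s["ee_rot"],4),s["ee_pos"],s["joint_positions"],s["contact_force"])
cv2.imwrite("pics/w1.png",optics.capture("wrist")[:,:,::-1])
E
```

```text
contact_force: [1.0, 1.0, -0.3]
width: 0.0471
grip_force: 0.0
contact_force: [0.9, 0.0, 0.5]
width: 0.001
grip_force: 0.0
contact_force: [1.1, 0.1, 0.7]
width: 0.0002
grip_force: 0.0
time_s: 2.6
ee_pos: [0.4481, -0.1892, 0.1282]
ee_rot: [[-0.356, 0.934, -0.001], [0.934, 0.356, 0.0], [0.001, -0.001, -1.0]]
contact_force: [-0.5, -0.4, -0.2]
width: 0.0004
grip_force: 0.0
time_s: 3.1
ee_pos: [0.4482, -0.1892, 0.1283]
ee_rot: [[0.054, 0.999, -0.001], [0.999, -0.054, 0.0], [0.0, -0.001, -1.0]]
contact_force: [2.3, 0.6, 0.3]
width: 0.0007
grip_force: 0.0
[[ 5.440e-02  9.985e-01 -7.000e-04]
 [ 9.985e-01 -5.440e-02  4.000e-04]
 [ 3.000e-04 -7.000e-04 -1.000e+00]] [ 0.44821665 -0.18922317  0.12825159] [-5.04891217e-01 -1.17211302e-01  1.90435534e+00 -1.45660058e-05
  1.35522012e+00 -4.50467938e-01] [2.25730712 0.59937319 0.28503705]
```

View pics/w1.png

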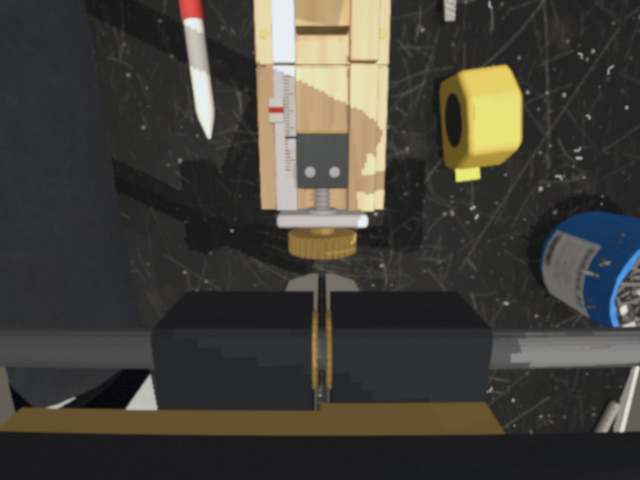

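The wheel is at (322,242), the stop at cols 297–349 with its face near row 133, the rider's red band near (277,110) and the pointer near (291,138). I'll enlarge this to measure the gap.

```bash
python3 - <<'E'
import cv2
i=cv2.imread("pics/w1.png")[15:265,245:400]
cv2.imwrite("pics/crop2.png",cv2.resize(i[:,:120][:150],None,fx=4,fy=4,interpolation=cv2.INTER_CUBIC))
E
```

```text
(no output)
```

View pics/crop2.png

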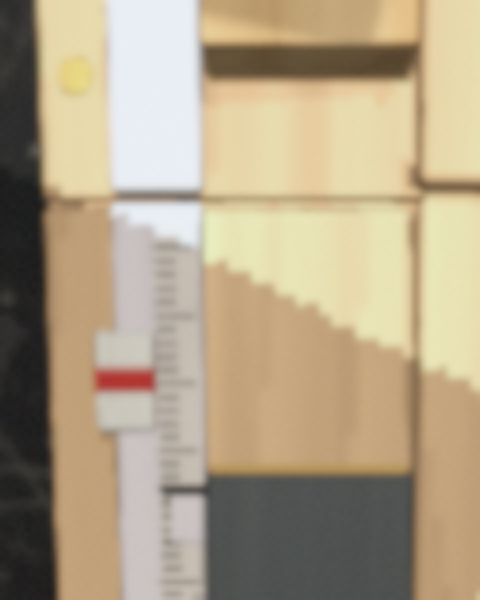

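```bash
python3 - <<'E'
from h import *
C=cam("wrist")
cv=lambda q:(np.array(q)+.5)/4-.5+[245,15]
F=[((202,193),(-18,0,22)),((112,196),(-33,0,22)),((418,186),(18,0,28))]
W1=((322,242),)
pts=[cv(f[0]) for f in F]+[(278,213.5),(367,213.5)];B=np.array([f[1] for f in F]+[(-31,-99,42),(31,-99,42)])/1e3
p,r=fit(C,np.array(pts),B,[.455,-.07,-.054]);print(p,r.round(1).tolist())
print("hub",toW(p,[0,-.119,.032]))
for n,q,z in(("face",(310,472),.040),("ptr",(170,490),.025),("red",(124,380),.026),("red22",(124,380),.022),("riderends",(124,330),.026),("",(124,430),.026)):
    w=ray(C,cv(q),z);print(n,w.round(4),(toB(p,w)*1e3).round(1))
E
```

```text
[ 0.45530629 -0.06890391 -0.04909993] [[-0.2, -0.1], [-0.2, -0.6], [0.5, -0.6], [-1.4, 1.2], [1.8, 0.7]]
hub [[ 0.44946575 -0.18776049  0.032     ]]
face [ 0.453  -0.1147  0.04  ] [[ -0.1 -45.8  40. ]]
ptr [ 0.4289 -0.1158  0.025 ] [[-24.1 -48.1  25. ]]
red [ 0.4226 -0.0975  0.026 ] [[-31.3 -30.1  26. ]]
red22 [ 0.4221 -0.0971  0.022 ] [[-31.8 -29.8  22. ]]
riderends [ 0.4232 -0.0895  0.026 ] [[-31.  -22.1  26. ]]
 [ 0.4219 -0.1055  0.026 ] [[-31.6 -38.2  26. ]]
```

```bash

python3 steer.py '[[[0, 0.011, 0.02, 0, 0], [0, 0.011, 0.05, 0, 0], [0, 0.011, 0.066, 0, 0], [0, 0.011, 0.066, 0, 0], [0, 0.011, 0.066, 0, 0]]]'|grep -v rot
python3 steer.py '[[[0, 0, 0.003, 0, 0], [0, 0, 0.005, 0, 0], [0, 0, 0.0065, 0, 0], [0, 0, 0.0065, 0, 0]]]'|grep -v rot
python3 steer.py '[[[0, 0, 0.0005, 0, 0], [0, 0, 0.001, 0, 0], [0, 0, 0.001, 0, 0]]]'|grep -v rot
```

```text
time_s: 3.78
ee_pos: [0.46, -0.1903, 0.0636]
contact_force: [0.5, 0.7, 0.3]
width: 0.0004
grip_force: 0.0
time_s: 4.28
ee_pos: [0.4594, -0.19, 0.0561]
contact_force: [-0.1, 0.3, -0.1]
width: 0.0003
grip_force: 0.0
time_s: 4.65
ee_pos: [0.4595, -0.19, 0.0552]
contact_force: [0.4, -0.4, 0.9]
width: 0.0006
grip_force: 0.1
```

```bash

python3 steer.py '[[[0, 0, 0.0005, 0, 0], [0, 0, 0.0005, 0, 0]]]'|grep -E 'pos|force'
python3 steer.py '[[[0, 0, 0.0005, 0, 0], [0, 0, 0.0005, 0, 0]]]'|grep -E 'pos|force'
```

```text
ee_pos: [0.4597, -0.1901, 0.0549]
contact_force: [0.2, 0.3, 2.5]
grip_force: 0.8
ee_pos: [0.46, -0.1902, 0.0546]
contact_force: [0.4, 0.7, 4.2]
grip_force: 1.8
```

```bash

python3 steer.py '[[[0, 0, 0.0008, 0, 0], [0, 0, 0.0015, 0, 0], [0, 0, 0.0015, 0, 0]]]'|grep -E 'pos|force'
python3 steer.py '[[[0, -0.003, 0, 0, 0], [0, -0.006, 0, 0, 0], [0, -0.010, 0, 0, 0], [0, -0.014, 0, 0, 0], [0, -0.014, 0, 0, 0]]]'|grep -E 'pos|force'
python3 - <<'E'
from h import *
C=cam("wrist");im=optics.capture("wrist")[:,:,::-1]
cv2.imwrite("pics/w2.png",im)
E
```

```text
ee_pos: [0.4607, -0.1903, 0.0541]
contact_force: [-0.2, 1.9, 11.7]
grip_force: 4.2
ee_pos: [0.4487, -0.1899, 0.0558]
contact_force: [2.1, 4.7, 18.2]
grip_force: 9.0
```

View pics/w2.png

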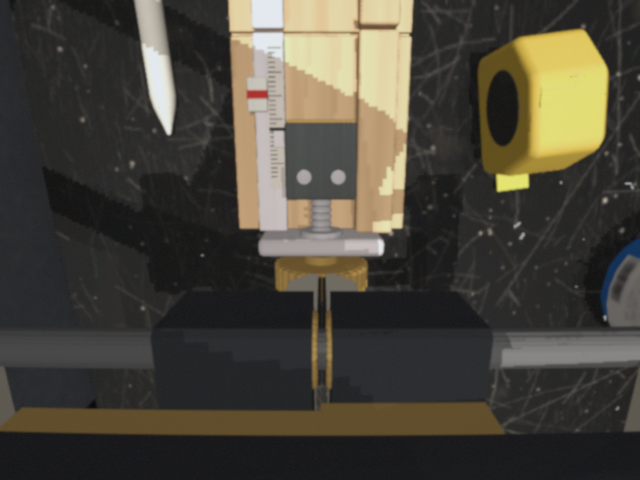

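```bash
cat > m.py <<'E'
from h import *
P=[.4553,-.0694,-.0515]
def meas(show=None):
    s=readout.sense();C=cam("wrist",s);im=optics.capture("wrist")
    ys=np.arange(-70,-5,.1);xs=np.arange(-38,-16,.1)
    def strip(z):
        X,Y=np.meshgrid(xs,ys);uv=proj(C,toW(P,np.c_[X.ravel(),Y.ravel(),np.full(X.size,z*1e3)]/1e3)).reshape(*X.shape,2).astype(np.float32)
        return cv2.remap(im,uv[...,0],uv[...,1],cv2.INTER_LINEAR)
    a=strip(.026).astype(int);red=(a[...,0]>a[...,1]+60)&(a[...,0]>a[...,2]+60)
    yr=(red*ys[:,None]).sum()/red.sum()
    b=cv2.cvtColor(strip(.025),cv2.COLOR_RGB2GRAY)
    res=[]
    for x0 in (-23,-22,-21,-20):
        c=b[:,(xs>x0)&(xs<x0+1)].mean(1);i=c.argmin();k=c[i]+25
        m=(np.abs(ys-ys[i])<1)&(c<k);res.append((round(float(np.average(ys[m],weights=k-c[m])),2),int(c[i])))
    if show: cv2.imwrite(show,cv2.resize(np.hstack([strip(.026),strip(.025)])[:,:,::-1],None,fx=1,fy=.9))
    print("F",np.round(s["contact_force"],1),"red",round(float(yr),2),int(red.sum()),"ptr",res,"GAP",round(float(yr-np.median([r[0] for r in res])),2))
if __name__=="__main__":
    import sys; meas(*sys.argv[1:])
E
python3 m.py pics/strip.png
```

```text
F [ 2.2  4.5 18.3] red -29.71 3533 ptr [(-46.09, 69), (-46.09, 70), (-46.09, 70), (-46.1, 69)] GAP 16.38
```

View pics/strip.png

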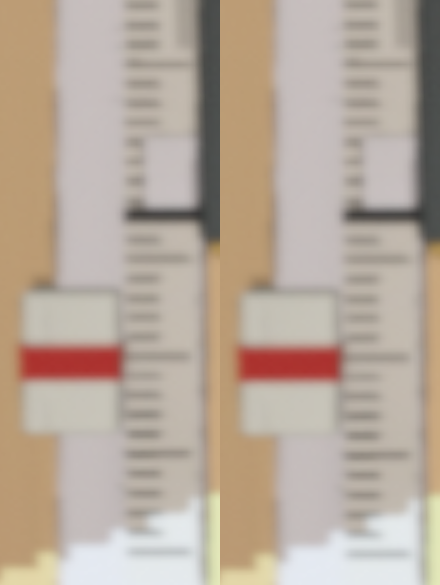

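```bash

python3 steer.py '[[[0, -0.003, -0.0006, 0, 0], [0, -0.006, -0.0002, 0, 0], [0, -0.009, 0.0005, 0, 0], [0, -0.009, 0.0005, 0, 0]]]'|grep -E 'pos|force'
python3 steer.py '[[[0, -0.002, 0.0008, 0, 0], [0, -0.004, 0.0018, 0, 0], [0, -0.004, 0.0018, 0, 0]]]'|grep -E 'pos|force'; python3 m.py
```

```text
ee_pos: [0.4387, -0.1894, 0.0548]
contact_force: [-1.2, 4.4, 18.2]
grip_force: 9.3
ee_pos: [0.4335, -0.1891, 0.0526]
contact_force: [-6.3, 3.9, 21.4]
grip_force: 11.0
F [-6.3  3.9 21.4] red -29.75 3407 ptr [(-44.01, 64), (-44.02, 64), (-44.01, 66), (-44.02, 63)] GAP 14.27
```

```bash

python3 steer.py '[[[0, 0, -0.012, 0, 0], [0, 0.015, -0.012, 0, 0], [0, 0.030, -0.012, 0, 0], [0, 0.030, -0.005, 0, 0], [0, 0.030, -0.0025, 0, 0]]]'|grep -E 'pos|force'
python3 steer.py '[[[0, 0, 0, 0, 0], [0, -0.004, -0.0014, 0, 0], [0, -0.008, -0.0022, 0, 0], [0, -0.012, -0.0023, 0, 0], [0, -0.016, -0.0023, 0, 0]]]'|grep -E 'pos|force'
python3 steer.py '[[[0, -0.004, 0, 0, 0], [0, -0.008, 0.0009, 0, 0], [0, -0.012, 0.0023, 0, 0], [0, -0.012, 0.0023, 0, 0]]]'|grep -E 'pos|force'; python3 m.py
```

```text
ee_pos: [0.463, -0.1902, 0.0533]
contact_force: [1.3, 2.9, 14.5]
grip_force: 5.7
ee_pos: [0.4473, -0.1894, 0.056]
contact_force: [4.3, 0.8, 6.1]
grip_force: 3.2
ee_pos: [0.4345, -0.1888, 0.0537]
contact_force: [-1.4, 1.7, 11.1]
grip_force: 5.3
F [-1.4  1.7 11.1] red -29.73 3453 ptr [(-40.21, 53), (-40.32, 58), (-40.34, 58), (-40.34, 58)] GAP 10.6
```

```bash

python3 steer.py '[[[0, 0, -0.012, 0, 0], [0, 0.014, -0.012, 0, 0], [0, 0.028, -0.012, 0, 0], [0, 0.028, -0.003, 0, 0], [0, 0.028, 0, 0, 0]]]'|grep -E 'pos|force'
python3 steer.py '[[[0, 0, 0, 0, 0], [0, -0.004, -0.0012, 0, 0], [0, -0.008, -0.0019, 0, 0], [0, -0.012, -0.002, 0, 0], [0, -0.016, -0.002, 0, 0]]]'|grep -E 'pos|force'
python3 steer.py '[[[0, -0.004, 0, 0, 0], [0, -0.008, 0.0008, 0, 0], [0, -0.012, 0.002, 0, 0], [0, -0.012, 0.002, 0, 0]]]'|grep -E 'pos|force'; python3 m.py
python3 steer.py '[[[0, 0, -0.012, 0, 0], [0, 0.014, -0.012, 0, 0], [0, 0.028, -0.012, 0, 0], [0, 0.028, -0.003, 0, 0], [0, 0.028, 0, 0, 0]]]'|grep -E 'pos|force'
python3 steer.py '[[[0, 0, 0, 0, 0], [0, -0.004, -0.0012, 0, 0], [0, -0.008, -0.0019, 0, 0], [0, -0.012, -0.002, 0, 0], [0, -0.016, -0.002, 0, 0]]]'|grep -E 'pos|force'
python3 steer.py '[[[0, -0.004, 0, 0, 0], [0, -0.008, 0.0008, 0, 0], [0, -0.012, 0.002, 0, 0], [0, -0.012, 0.002, 0, 0]]]'|grep -E 'pos|force'; python3 m.py
```

```text
ee_pos: [0.4638, -0.1903, 0.0531]
contact_force: [2.4, 3.2, 16.6]
grip_force: 6.9
ee_pos: [0.4483, -0.1896, 0.0559]
contact_force: [4.2, 1.0, 7.0]
grip_force: 3.4
ee_pos: [0.4352, -0.1892, 0.0536]
contact_force: [0.3, -0.2, 9.5]
grip_force: 4.5
F [ 0.3 -0.2  9.5] red -29.75 3424 ptr [(-36.75, 59), (-36.75, 60), (-36.76, 60), (-36.77, 56)] GAP 7.01
ee_pos: [0.4638, -0.1902, 0.0531]
contact_force: [3.2, 2.2, 16.0]
grip_force: 6.4
ee_pos: [0.4483, -0.1895, 0.0559]
contact_force: [3.5, 1.2, 7.6]
grip_force: 3.9
ee_pos: [0.4355, -0.1889, 0.0541]
contact_force: [-1.7, 3.4, 14.3]
grip_force: 7.1
F [-1.7  3.4 14.3] red -29.74 3486 ptr [(-33.17, 55), (-33.17, 55), (-33.18, 55), (-33.2, 54)] GAP 3.43
```

```bash

python3 steer.py '[[[0, 0, -0.012, 0, 0], [0, 0.014, -0.012, 0, 0], [0, 0.028, -0.012, 0, 0], [0, 0.028, -0.003, 0, 0], [0, 0.028, 0, 0, 0]]]'|grep -E 'pos|force'
python3 steer.py '[[[0, 0, 0, 0, 0], [0, -0.004, -0.0012, 0, 0], [0, -0.008, -0.0019, 0, 0], [0, -0.012, -0.002, 0, 0], [0, -0.016, -0.002, 0, 0]]]'|grep -E 'pos|force'
python3 steer.py '[[[0, -0.004, 0, 0, 0], [0, -0.008, 0.0008, 0, 0], [0, -0.011, 0.0017, 0, 0], [0, -0.011, 0.0017, 0, 0]]]'|grep -E 'pos|force'; python3 m.py pics/strip2.png
```

```text
ee_pos: [0.4637, -0.1902, 0.0529]
contact_force: [2.4, 3.2, 14.0]
grip_force: 7.3
ee_pos: [0.448, -0.1896, 0.0559]
contact_force: [5.2, 1.2, 9.6]
grip_force: 4.4
ee_pos: [0.4361, -0.189, 0.0542]
contact_force: [-1.3, 2.0, 11.4]
grip_force: 6.3
F [-1.3  2.  11.4] red -29.73 3520 ptr [(-29.75, 63), (-29.75, 65), (-29.77, 65), (-29.78, 62)] GAP 0.03
```

View pics/strip2.png

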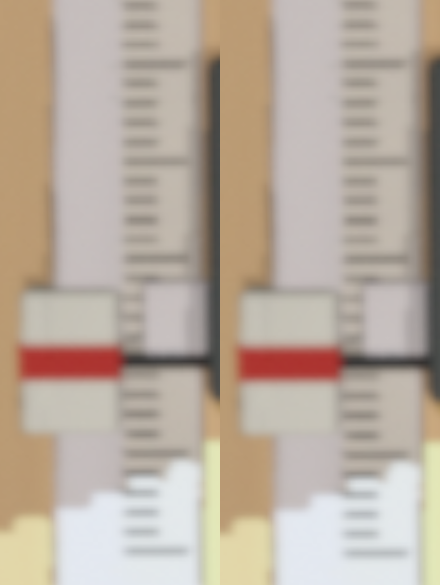

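```bash

python3 steer.py '[[[0, 0, -0.02, 0, 0], [0, 0, -0.05, 0, 0], [0, 0, -0.05, 0, 0]]]'|grep -E 'pos|force'; python3 m.py
python3 steer.py '[[[0.055, 0.0124, 0, 0, 0], [0.11, 0.0124, 0, 0, 0], [0.165, 0.0124, 0, 0, 0], [0.2205, 0.0124, 0, 0, 0], [0.2205, 0.0124, 0, 0, 0]]]'|grep -E 'pos|force'
python3 - <<'E'
from h import *
s=readout.sense();print(s["ee_pos"],np.round(s["ee_rot"],4)); print(toB([.4553,-.0694,-.0515],s["ee_pos"])*1e3)
cv2.imwrite("pics/top2.png",cv2.resize(optics.capture("top")[220:330,265:475,::-1],None,fx=3.8,fy=3.8,interpolation=cv2.INTER_CUBIC))
E
```

```text
ee_pos: [0.4363, -0.1893, 0.1046]
contact_force: [0.3, -1.2, -0.4]
grip_force: 0.0
F [ 0.3 -1.2 -0.4] red -29.65 3239 ptr [(-29.61, 90), (-29.65, 94), (-29.67, 94), (-29.7, 91)] GAP 0.01
ee_pos: [0.4584, 0.0341, 0.1011]
contact_force: [-0.5, -0.8, 0.1]
grip_force: 0.0
[0.45839193 0.03413763 0.10113896] [[ 4.970e-02  9.988e-01 -3.200e-03]
 [ 9.988e-01 -4.970e-02  8.000e-04]
 [ 6.000e-04 -3.200e-03 -1.000e+00]]
[[ -2.24199977 103.55951698 101.13895828]]
```

View pics/top2.png

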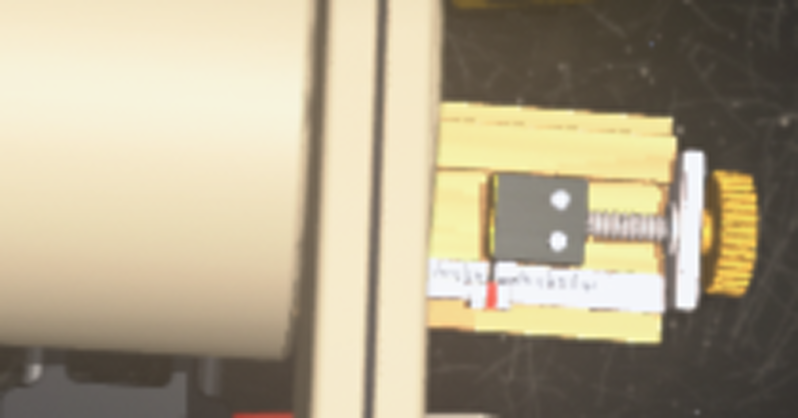

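The top view is blocked by the arm over the blank, but it confirms the pointer at (490,270) stands at the red band (490,292). The hand is clear beyond the blank, so I'll lower it.

```bash

python3 steer.py '[[[0, 0.001, 0, 0, 0], [0, 0.001, 0.03, 0, 0], [0, 0.001, 0.06, 0, 0], [0, 0.001, 0.06, 0, 0], [0, 0.001, 0.06, 0, 0]]]'
python3 - <<'E'
from h import *
s=readout.sense();print(s["ee_pos"],s["contact_force"]); print(toB([.4553,-.0694,-.0515],s["ee_pos"])*1e3)
E
```

```text
time_s: 16.1
ee_pos: [0.4615, 0.0298, 0.0439]
ee_rot: [[0.057, 0.998, 0.0], [0.998, -0.057, -0.0], [-0.0, 0.0, -1.0]]
contact_force: [-0.2, -0.2, -0.2]
width: 0.0006
grip_force: 0.0
[0.46146886 0.02980673 0.04390363] [-0.17045809 -0.16752563 -0.20678657]
[[ 1.05379175 99.39275618 43.90362504]]
```

```bash

python3 steer.py '[[[0, -0.001, 0.008, 0, 0], [0, -0.001, 0.0135, 0, 0], [0, -0.001, 0.0135, 0, 0]]]'|grep -E 'pos|force'
python3 steer.py '[[[-0.01, 0, 0, 0, 0], [-0.018, 0, 0, 0, 0], [-0.024, 0, 0, 0, 0], [-0.028, 0, 0, 0, 0], [-0.032, 0, 0, 0, 0]]]'|grep -E 'pos|force'
python3 steer.py '[[[-0.005, 0, 0, 0, 0], [-0.01, 0, 0, 0, 0], [-0.015, 0, 0, 0, 0], [-0.02, 0, 0, 0, 0], [-0.025, 0, 0, 0, 0]]]'|grep -E 'pos|force'
python3 steer.py '[[[-0.003, 0, 0, 0, 0], [-0.006, 0, 0, 0, 0], [-0.008, 0, 0, 0, 0], [-0.008, 0, 0, 0, 0]]]'|grep -E 'pos|force'
python3 - <<'E'
from h import *
s=readout.sense();print(toB([.4553,-.0694,-.0515],s["ee_pos"])*1e3)
cv2.imwrite("pics/w3.png",optics.capture("wrist")[:,:,::-1])
E
```

```text
ee_pos: [0.4597, 0.0309, 0.0293]
contact_force: [0.1, -0.0, -0.1]
grip_force: 0.0
ee_pos: [0.4583, -0.0014, 0.0297]
contact_force: [0.1, -0.4, 0.7]
grip_force: 0.1
ee_pos: [0.4569, -0.0264, 0.0296]
contact_force: [0.9, 0.4, 0.5]
grip_force: 0.1
ee_pos: [0.4565, -0.0342, 0.0296]
contact_force: [0.3, 0.2, -0.1]
grip_force: 0.0
[[-0.64849063 35.23128649 29.64155603]]
```

View pics/w3.png

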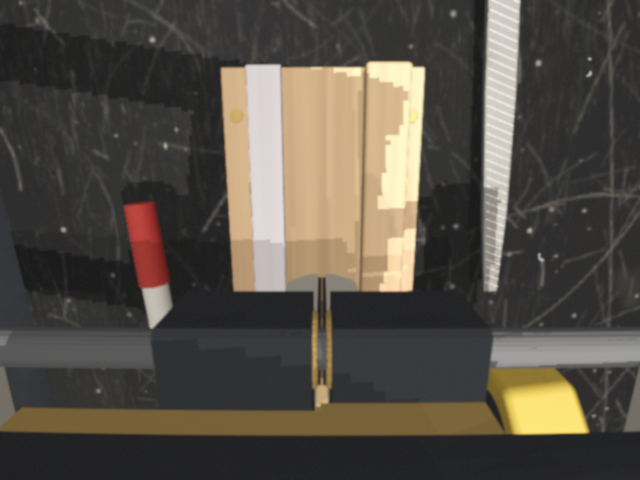

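The blank is ahead of the fingers, hidden by the hand, and the trough behind is empty. I'll keep pushing in small steps until the force rises.

```bash

python3 steer.py '[[[-0.002, 0, 0, 0, 0], [-0.004, 0, 0, 0, 0], [-0.006, 0, 0, 0, 0], [-0.006, 0, 0, 0, 0]]]'|grep -E 'pos|force'
python3 steer.py '[[[-0.001, 0, 0, 0, 0], [-0.001, 0, 0, 0, 0]]]'|grep -E 'pos|force'
python3 steer.py '[[[-0.001, 0, 0, 0, 0], [-0.001, 0, 0, 0, 0]]]'|grep -E 'pos|force'
```

```text
ee_pos: [0.4561, -0.0403, 0.0296]
contact_force: [0.4, 0.5, 0.3]
grip_force: 0.0
ee_pos: [0.4561, -0.0405, 0.0297]
contact_force: [-0.1, 4.3, 0.4]
grip_force: 2.5
ee_pos: [0.456, -0.0406, 0.0296]
contact_force: [0.2, 10.6, 2.0]
grip_force: 5.0
```

```bash

python3 steer.py '[[[0, 0, 0, 0, 0], [0, 0, 0, 0, 0], [0.003, 0, 0, 0, 0], [0.015, 0, 0, 0, 0], [0.035, 0, 0, 0, 0]]]'|grep -E 'pos|force'
python3 steer.py '[[[0, 0, -0.04, 0, 0], [0, 0, -0.1, 0, 0], [0, 0, -0.15, 0, 0], [-0.06, 0, -0.15, 0, 0], [-0.11, 0, -0.15, 0, 0]]]'|grep -E 'pos|force'
python3 steer.py '[[[-0.01, 0, 0, 0, 0], [-0.01, 0, 0, 0, 0], [-0.01, 0, 0, 0, 0]]]'|grep -E 'pos|force'
python3 m.py
python3 - <<'E'
from h import *
im=optics.capture("wrist");cv2.imwrite("pics/w4.png",im[:,:,::-1])
E
```

```text
ee_pos: [0.458, -0.0069, 0.0296]
contact_force: [-0.4, 0.2, -0.2]
grip_force: 0.0
ee_pos: [0.4526, -0.1179, 0.1809]
contact_force: [0.2, 0.0, -1.1]
grip_force: 0.0
ee_pos: [0.4514, -0.1257, 0.1794]
contact_force: [-0.0, -0.1, -0.9]
grip_force: 0.0
F [-0.  -0.1 -0.9] red -29.56 3123 ptr [(-29.67, 107), (-29.68, 109), (-29.69, 110), (-29.72, 108)] GAP 0.12
```

View pics/w4.png

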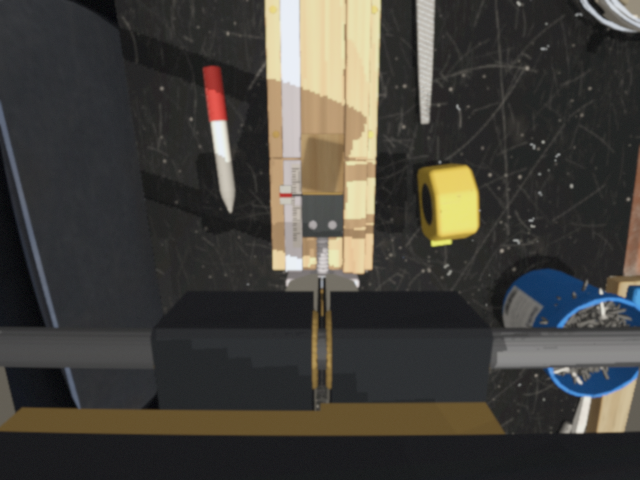

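The blank (rows 134–194) lies square against the stop face (row 194). The pointer is level with the red band at row 195, and the hand is well clear.

```bash
python3 -c "
from rig import ctrl, optics, readout, hand_in
print(hand_in(), readout.sense()['time_s'])"
```

```text
the job is handed in; nothing more can be done
the job is handed in; nothing more can be done
```

The job is handed in: the pointer stands about 0.1 mm from the middle of the red band by my last measurement, the blank looks flat and up against the stop in the last picture, and the hand is clear. The hand-in gave no verdict.

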